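# Fit the sample carousel on the autosampler drive

## Robot

A 7-joint arm with a two-finger parallel gripper is mounted at the origin on the work surface. World frame = base frame: x ahead of the robot, y to its left, z up, the work surface at z = 0. Lengths are in m, angles in rad, forces in N, time in s.
With the tool pointing down it reaches from about 0.35 to 0.9 m from the base axis. Payload 8.1 kg.
Tool frame: the origin (TCP) lies at the centre of the arm's flange, where the gripper is bolted on; the fingertips stand 178 mm ahead of it and the grasp point (between the pads) lies 159 mm ahead of it; z points along the fingers, y is the direction in which the jaws open and shut (so a half turn about z gives the same grasp; the last joint's range is limited). The gripper opens to 92 mm and grips with 3 to 60 N. Pads are 19 mm wide; open, the fingers measure 130 mm over their backs; the gripper's body (75 mm by 190 mm) begins 47 mm behind the grasp point.
Start: joints at [-1.232, 0.434, 0.025, 1.573, -0.012, 1.134, -0.075], TCP at [0.267, 0.565, 0.405] pointing down, gripper open.
Joint ranges: [-2.62, 2.62], [-0.44, 2.09], [-1.27, 1.32], [0.08, 2.57], [-1.32, 4.46], [0.12, 2], [-2.74, 2.74]. Speed limits (rad/s): [2.22, 2.22, 3.01, 3.01, 3.14, 3.14, 3.14].

## Interface

Orientations are given as a rotation vector (axis times angle).
In Python, from cell import arm gives the robot as it stands. The module is installed in compiled form; this text tells all that it offers.
- The arm moves only by the tool move_arm, never from a script. Its argument "steps" is a list of rows, each a list of 4 numbers: the shift along the tool's x, y, z in mm, then the turn about the tool's z in rad. In form: [[x, y, z, twist], ...]. A call has 1 to 20 rows; each row is the pose to reach, as a shift and turn from the pose commanded when the call began, along the tool's axes at that moment; what a row does not reach only later rows make up. A row lasts 1/8 s, in which the tool goes at most 62.5 mm and 10.7 degrees, less where a joint would pass 70% of its speed; a pose out of reach is approached as far as the arm can. A call with a gripper value outside its range is refused whole. "grip" is the finger opening in mm, from 0 to 91.8, set as the call begins (left out, the last holds). The fingers move at their own pace and stop on an object; "grip_force" is the grip in N (left out, the last holds). Time passes only in rows, so rows that repeat a pose let the fingers close. It gives the time, the measured TCP pose, the force and the opening at its end, in the units of the state.
- arm.observe(): the state, without advancing time (a new reading comes with each control period).
- arm.get_image(name): name is "scene" or "top" or "wrist"; returns the picture (420x560x3 uint8, red, green, blue); there is no depth.
- arm.camera_info(name): a dict with "mtx" (3x3 intrinsics, pixels), "dist_coeffs" ([k1, k2, p1, p2, k3] as OpenCV has them; the pictures are not rectified), "pose" (4x4, takes a point from camera to world coordinates); the wrist camera has in their place "T_tool_cam" (4x4, takes a point from camera to tool coordinates, whose origin is the TCP and whose axes are the flange's). Camera axes: x right, y down, z forward; pixel columns grow to the right and rows downward; lengths in m; the calibration is good to about 2 mm. A picture is of the moment at which its call begins: read the wrist's pose just before it. camera_info takes no time and is no camera call.
- arm.sign_off(): hands the job in, once; it reports no verdict.
The state is a dict: "clock": time; "joints": joint angles; "dq": joint speeds; "joint_efforts": joint torques, N m; "position": TCP position; "ee_rot": TCP orientation; "force": force on the tool from outside, world axes, zero at the start; "ft_torque": the same for the moment, N m; "width": opening from 0.0 (shut) to 1.0 (fully open).
Only numpy, scipy, OpenCV 4.12 (cv2) and the standard library are available. Lean on these libraries where they do the work, as an engineer would, in place of code of your own. Each camera call takes 0.05 s, during which the arm holds its last target.

## Task

Get the autosampler ready for a run: lift the loaded vial carousel by its handle, keep it level, set it over the spindle and turn it under light pressure until its four holes drop over the four drive studs and it lies fully home, flat on the drive disc. Never force it on the drive. Then swing the sampling arm back over the carousel as far as its stop, and let go; leave everything else on the bench where it stands.

Things in the scene. Friction and masses are not known exactly. Their poses are not given: they have to be found in the camera images.
- carousel_handle (a point): Centre of the black bar handle on top of the loose vial carousel, on its axis, 54.5 mm above its underside. Bar 60 mm long (this frame's x), 16 mm thick (y), 37 to 73 mm above the underside; z up. Carousel: white disc 172 mm wide, 0.36 to 0.54 kg, 16 blue-capped vials in its rim ring (tops 38 mm above the underside), starts upright on the bench.
- carousel_base (a point): Centre of the carousel's flat underside, same axes as the handle. From below: a central bore 18 mm wide, 31 mm deep, and round it four through holes 10 mm wide on a circle of 34 mm radius, at +-45 and +-135 degrees from x, to be seen from above between handle and rim. Any of the four quarter-turn positions fits.
- sampler: The autosampler, a fixed white box 230 x 285 mm, deck 70 mm high. Frame on the spindle axis at bench height, x to its rear, y to its rinse port and arm post, z up; box from -95 to 135 mm in x, -100 to 185 mm in y. On the deck a dark drive disc 92 mm wide, its top 75 mm above the bench. Forcing the carousel on it, down or sideways, with over 40 N harms the drive.
- drive_seat (a point): Point on the spindle axis at the top of the drive disc, where carousel_base belongs; sampler's axes. Round it four brass studs 8 mm thick, 9 mm high, tops slightly tapered, on a circle of 34 mm radius. The disc is held by its motor (yields above 1 N m) at any angle, not reported: see it from above or feel it. A carousel lying on the stud tops stands 9 mm too high.
- spindle_tip (a point): Tip of the steel spindle on the axis, 24 mm above the drive disc, 99 mm above the bench. Spindle 16 mm thick, its nose tapered to 8 mm over the top 7 mm. It guides the carousel's bore before the studs are met.
- sampling_arm (a joint): Angle in rad of the sampling arm about its upright post: 0 at its stop, needle over the vial ring, arm pointing at the spindle; it grows as the arm swings out, clockwise seen from above, to 1.6. It starts parked beside the carousel's place at 1.0 to 1.4 and stays where it is left (about 1 N at the knob moves it).
- swing_knob (a point): Middle of the blue round knob standing on the outer end of the sampling arm, over the needle: 14 mm thick (17 mm at its top rim), from 180 to 210 mm above the bench, 73.4 mm from the post's axis, dark round head 25 mm wide below it.
- post_axis (a point): Point on the axis of the arm's post at the height of the knob's middle (194 mm above the bench). Post 40 mm thick; the arm's hub on it ends 176 mm above the bench.
- reagent_bottle: Small white bottle with a red cap, 42 mm wide, 85 mm high, beside the sampler; leave it. Origin under its centre.
- beaker: Glass beaker, 72 mm wide, 92 mm high, at the left of the bench; leave it. Origin under its centre.
- wash_bottle: White squeeze bottle with blue spout, 68 mm wide, 205 mm high, at the right; leave it. Origin under its centre.
- tube_rack: Blue rack of capped tubes, 75 x 180 x 103 mm high, at the right; leave it. Origin under its centre.
- cap_jar: Brown jar with white lid, 76 mm wide, 95 mm high, at the left; leave it. Origin under its centre.
- tweezers: Steel tweezers lying on the bench at the right, 130 mm long, 8 mm high; leave them. Origin under their middle, x along them.

How it is judged:
By the outcome, as a careful person would: the job done as asked, in the order asked, and still so for the second after the job is handed in, with the robot touching nothing.
It also fails if it takes over 72 s, if anything falls off the work surface, if the arm or the gripper's body presses on something with over 40 N, if the wrist force passes 120 N, or if a joint passes its speed limit or range.

## Working session

There is one attempt and no reset: what is moved stays moved. The work goes in short steps, Python scripts to look and compute and a tool call to move; the robot and the scene stay as the last step left them, time stands still between calls to the robot, and variables do not carry over. Pictures are saved under pics/ and viewed, and the job is handed in when it is done.

Besides the shell and the picture viewer there is one more tool, called after ">>>" as name(argument=value, ...) on one line, values as JSON. move_arm: Moves the arm, as the interface text tells. Its arguments: {"type":"object","properties":{"steps":{"type":"array"},"grip":{"type":"number"},"grip_force":{"type":"number"}},"required":["steps"]}

```bash
mkdir -p pics
cat > h.py <<'E'
import numpy as np, cv2
from scipy.spatial.transform import Rotation as R
from cell import arm
def save(name,fn):
    im=arm.get_image(name); cv2.imwrite('pics/'+fn,im[:,:,::-1]); return im
def cam(name):
    c=arm.camera_info(name)
    if 'pose' in c: T=np.array(c['pose'])
    else:
        s=arm.observe(); W=np.eye(4); W[:3,:3]=R.from_rotvec(s['ee_rot']).as_matrix(); W[:3,3]=s['position']
        T=W@np.array(c['T_tool_cam'])
    return np.array(c['mtx'],float),np.array(c['dist_coeffs'],float),T
def ray(C,px):
    K,d,T=C
    p=cv2.undistortPoints(np.array([[px]],float),K,d)[0,0]
    v=T[:3,:3]@np.array([p[0],p[1],1]); return T[:3,3],v
def atz(C,px,z):
    o,v=ray(C,px); return o+v*(z-o[2])/v[2]
def proj(C,P):
    K,d,T=C; Ti=np.linalg.inv(T)
    P=np.atleast_2d(P)
    return cv2.projectPoints(P.astype(float),cv2.Rodrigues(Ti[:3,:3])[0],Ti[:3,3],K,d)[0][:,0]
E
python3 - <<'E'
from h import *
for n in ['scene','top','wrist']:
    save(n,n+'0.png'); C=cam(n); print(n,C[0].round(1).tolist(),C[1],C[2].round(3).tolist())
print(arm.observe())
E
```

```text
scene [[435.5, 0.0, 281.5], [0.0, 435.5, 216.5], [0.0, 0.0, 1.0]] [0.01255408 0.         0.         0.         0.        ] [[-0.641, 0.605, -0.472, 1.092], [0.768, 0.505, -0.394, 0.478], [-0.0, -0.615, -0.788, 1.12], [0.0, 0.0, 0.0, 1.0]]
top [[459.4, 0.0, 273.8], [0.0, 459.4, 208.4], [0.0, 0.0, 1.0]] [-0.08552325  0.          0.          0.          0.        ] [[0.025, -0.989, 0.148, 0.334], [-1.0, -0.024, 0.007, -0.003], [-0.004, -0.148, -0.989, 1.391], [0.0, 0.0, 0.0, 1.0]]
wrist [[338.8, 0.0, 276.4], [0.0, 338.8, 208.6], [0.0, 0.0, 1.0]] [-0.0544245  0.         0.         0.         0.       ] [[0.426, 0.864, 0.269, 0.192], [0.905, -0.407, -0.128, 0.599], [-0.001, 0.298, -0.955, 0.385], [0.0, 0.0, 0.0, 1.0]]
{'clock': 0.15, 'joints': array([-1.23160707,  0.43504909,  0.02499172,  1.57384175, -0.0116008 ,
        1.13402309, -0.07508988]), 'dq': array([-0.00082079, -0.00141143,  0.00086209, -0.00134181,  0.00140388,
       -0.00186681,  0.00060758]), 'joint_efforts': array([ 2.00250433e-03, -6.68253851e+01,  9.86227803e-01, -3.14691746e+01,
       -6.04047859e-02,  3.95509636e-02,  9.81040785e-05]), 'position': array([0.2671851 , 0.56482847, 0.40415187]), 'ee_rot': array([-6.88413158e-01, -3.06509000e+00,  1.83343567e-03]), 'force': array([ 0.71369333,  0.01863257, -0.20720212]), 'ft_torque': array([ 0.02245593, -0.02142555,  0.05823671]), 'width': 1.0008733671250092}
```

View pics/top0.png

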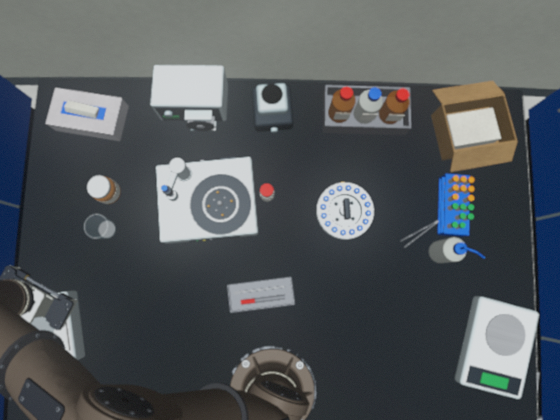

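View pics/scene0.png

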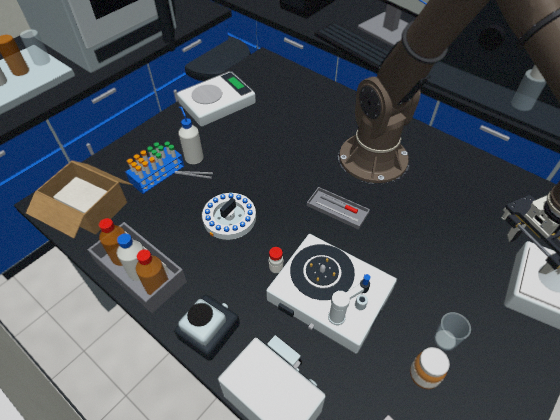

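View pics/wrist0.png

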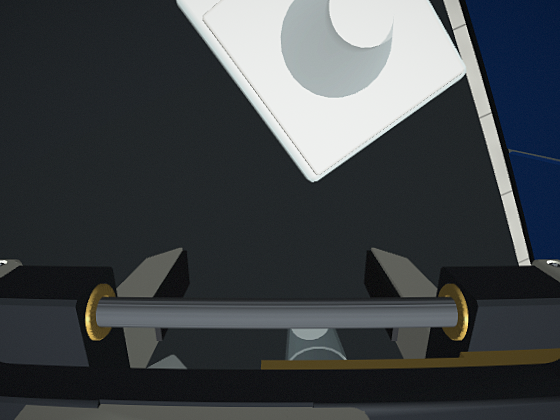

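Run:
```python
from h import *
t=cv2.imread('pics/top0.png'); s=cv2.imread('pics/scene0.png')
def crop(im,x,y,w,h,k,fn): cv2.imwrite('pics/'+fn,cv2.resize(im[y:y+h,x:x+w],None,fx=k,fy=k,interpolation=cv2.INTER_CUBIC))
crop(t,150,145,130,100,6,'c1.png'); crop(t,310,175,75,75,8,'c2.png'); crop(s,190,180,80,65,8,'c3.png'); crop(s,260,225,140,130,5,'c4.png')
```

```text
(no output)
```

View pics/c1.png

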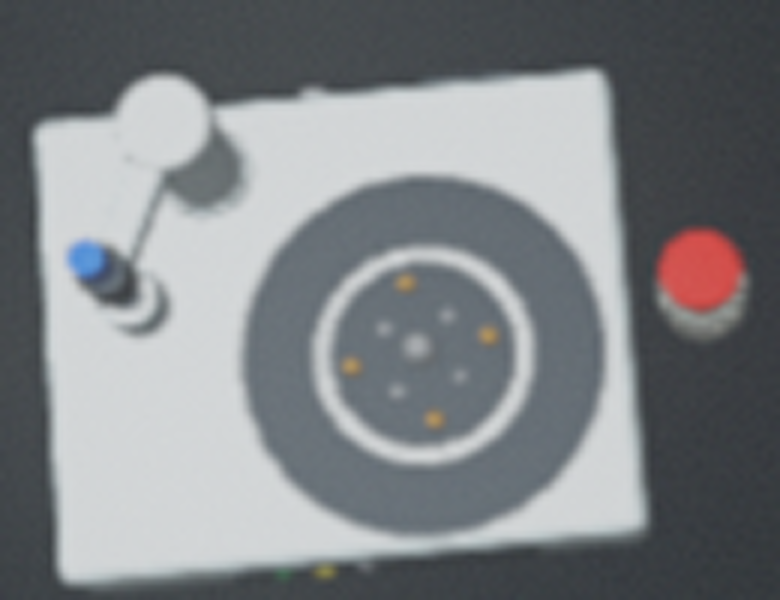

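View pics/c2.png

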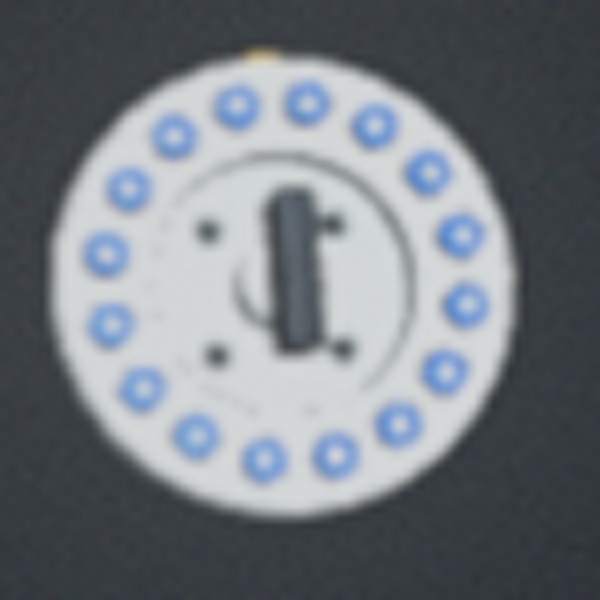

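View pics/c3.png

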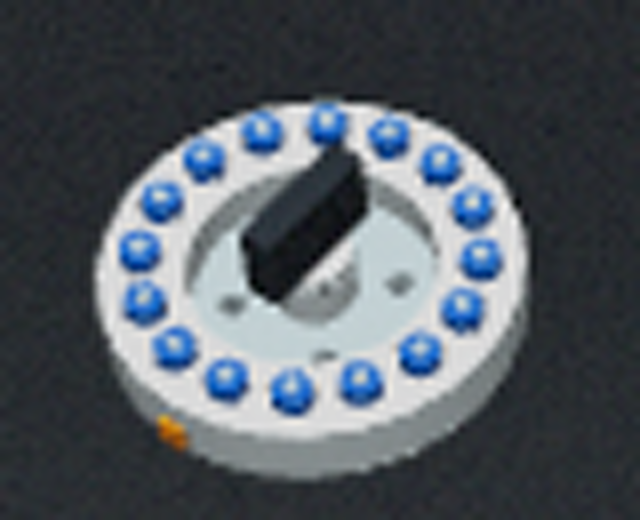

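View pics/c4.png

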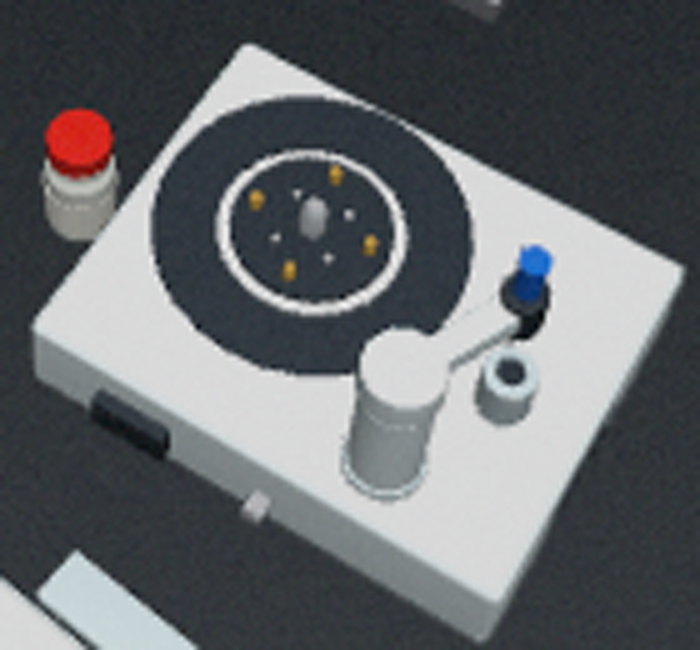

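Run:
```python
from h import *
t=cam('top'); s=cam('scene')
def c(org,k,pts): return [((x+.5)/k-.5+org[0],(y+.5)/k-.5+org[1]) for x,y in pts]
def tri(p,q):
    A=[];b=[]
    for C,px in((t,p),(s,q)):
        o,v=ray(C,px);v/=np.linalg.norm(v);M=np.eye(3)-np.outer(v,v);A.append(M);b.append(M@o)
    return np.linalg.lstsq(np.vstack(A),np.hstack(b),rcond=None)[0].round(4)
T1=lambda p:c((150,145),6,p); T2=lambda p:c((310,175),8,p); S3=lambda p:c((190,180),8,p); S4=lambda p:c((260,225),5,p)
P=np.array
for nm,C,pts in(('top',t,T1([(405,283),(488,335),(433,419),(351,367)])),('scene',s,S4([(371,244),(290,270),(257,200),(336,175)]))):
    w=P([atz(C,p,.084) for p in pts]); m=w.mean(0); d=w-m
    print(nm,'studs c',m.round(4),np.hypot(d[:,0],d[:,1]).round(4),np.degrees(np.arctan2(d[:,1],d[:,0])).round(1))
tp=T1([(417,347)])[0]; sp=S4([(314,203)])[0]
print('tip',atz(t,tp,.099),atz(s,sp,.099),tri(tp,sp))
vt=T2([(308,104),(375,126),(429,173),(462,236),(466,305),(445,372),(400,425),(335,456),(265,460),(196,437),(143,389),(110,325),(106,255),(129,189),(175,137),(238,107)])
w=P([atz(t,p,.038) for p in vt]);print('vial top',w.mean(0).round(4),np.hypot(*(w-w.mean(0)).T[:2]).round(3))
vs=S3([(328,122),(390,137),(441,163),(474,207),(482,259),(464,310),(420,353),(361,381),(293,391),(227,379),(176,348),(145,301),(140,250),(162,201),(205,160),(263,131)])
w=P([atz(s,p,.038) for p in vs]);print('vial scene',w.mean(0).round(4),np.hypot(*(w-w.mean(0)).T[:2]).round(3))
for z in (0,.01,.015):
    w=P([atz(t,p,z) for p in T2([(208,232),(333,224),(344,350),(217,356)])]);d=w-w.mean(0)
    print('holes',z,w.mean(0).round(4),np.hypot(d[:,0],d[:,1]).round(4),np.degrees(np.arctan2(d[:,1],d[:,0])).round(1))
print('knob',atz(t,T1([(88,258)])[0],.21),atz(s,S4([(536,258)])[0],.21))
print('post',atz(t,T1([(164,122)])[0],.176),atz(s,S4([(401,366)])[0],.176), tri(T1([(164,122)])[0],S4([(401,366)])[0]))
w=P([atz(t,p,.07) for p in T1([(35,122),(605,70),(647,532),(62,583)])]);print('deck',w.round(4).tolist())
w=P([atz(s,p,.07) for p in S4([(485,620),(35,328),(250,43),(683,268)])]);print('deckS',w.round(4).tolist())
print('bar',[atz(t,p,.073).round(4).tolist() for p in T2([(291,190),(299,352)])])
print('redbottle',atz(t,T1([(702,270)])[0],.085))
```

```text
top studs c [0.5404 0.1638 0.084 ] [0.034  0.0339 0.0339 0.0337] [  14.1  -75.5 -166.3  104.9]
scene studs c [0.5407 0.1637 0.084 ] [0.0337 0.0336 0.0336 0.0336] [ 105.2   14.3  -74.8 -165.4]
tip [0.53989902 0.16305702 0.099     ] [0.538964   0.16136896 0.099     ] [0.5398 0.1624 0.101 ]
vial top [ 0.537  -0.2065  0.038 ] [0.068 0.068 0.068 0.068 0.068 0.068 0.068 0.068 0.068 0.068 0.068 0.068
 0.068 0.068 0.068 0.068]
vial scene [ 0.5365 -0.2063  0.038 ] [0.069 0.067 0.068 0.068 0.068 0.068 0.068 0.067 0.068 0.068 0.068 0.068
 0.068 0.068 0.067 0.069]
holes 0 [ 0.5388 -0.208   0.    ] [0.0341 0.0343 0.0346 0.0342] [  49.8  -40.  -130.4  139.2]
holes 0.01 [ 0.5373 -0.2065  0.01  ] [0.0338 0.0341 0.0343 0.0339] [  49.8  -40.  -130.4  139.2]
holes 0.015 [ 0.5366 -0.2058  0.015 ] [0.0337 0.034  0.0342 0.0338] [  49.8  -40.  -130.4  139.2]
knob [0.5582733  0.29542947 0.21      ] [0.55574511 0.29559857 0.21      ]
post [0.62841395 0.27308849 0.176     ] [0.6273319  0.27165444 0.176     ] [0.6281 0.2724 0.1779]
deck [[0.6529, 0.3617, 0.07], [0.6852, 0.0798, 0.07], [0.4571, 0.0522, 0.07], [0.4252, 0.334, 0.07]]
deckS [[0.6624, 0.3604, 0.07], [0.6832, 0.0837, 0.07], [0.4584, 0.0571, 0.07], [0.4267, 0.3329, 0.07]]
bar [[0.5651, -0.2028, 0.073], [0.5057, -0.2058, 0.073]]
redbottle [0.58301965 0.02884397 0.085     ]
```

```bash
cat >> h.py <<'E'
def tgt(x,y,z,yaw_y=None):
    """shift in tool mm + twist to bring TCP to x,y,z and tool y axis to world yaw (deg)"""
    s=arm.observe(); Rm=R.from_rotvec(s['ee_rot']).as_matrix()
    d=Rm.T@(np.array([x,y,z])-s['position'])*1000
    yw=np.degrees(np.arctan2(Rm[1,1],Rm[0,1]))
    tw=0 if yaw_y is None else np.radians((yw-yaw_y+180)%360-180)
    print('t %.2f'%s['clock'],'pos',s['position'].round(4),'yawy %.2f'%yw,'tilt',Rm[:2,2].round(4),'F',s['force'].round(2),'M',s['ft_torque'].round(2),'w %.1f'%(s['width']*91.8),'j',s['joints'].round(2).tolist())
    print('shift',d.round(1),'twist %.4f'%tw)
E
python3 - <<'E'
from h import *
tgt(.537,-.2065,.40,-85.35)
print(np.array(arm.camera_info('wrist')['T_tool_cam']).round(3))
E
```

```text
t 0.15 pos [0.2672 0.5648 0.4042] yawy 64.68 tilt [-0.0004 -0.0011] F [ 0.71  0.02 -0.21] M [ 0.02 -0.02  0.06] w 91.9 j [-1.23, 0.44, 0.02, 1.57, -0.01, 1.13, -0.08]
shift [-573.7 -581.9    4.9] twist 2.6186
[[ 0.002 -0.955 -0.298  0.082]
 [ 1.     0.001  0.001 -0.001]
 [-0.001 -0.298  0.955  0.019]
 [ 0.     0.     0.     1.   ]]
```

>>> move_arm(steps=[[-29,-29,0,0.13],[-58,-58,0,0.26],[-87,-87,0,0.39],[-116,-116,0,0.52],[-145,-145,0,0.65],[-174,-174,0,0.78],[-203,-203,0,0.91],[-232,-232,0,1.04],[-261,-261,0,1.17],[-290,-290,0,1.31]])

```text
clock: 1.4
position: [0.4056, 0.1775, 0.4047]
ee_rot: [-2.417, -2.006, -0.0]
force: [-0.3, -0.0, -0.2]
width: 0.998
```

Run:
```python
from h import *
tgt(.537,-.2065,.38,-85.35)
```

```text
t 1.40 pos [0.4056 0.1775 0.4047] yawy -10.62 tilt [0.     0.0002] F [-0.25 -0.04 -0.23] M [-0.08  0.08 -0.06] w 91.6 j [-0.9, 0.13, 0.42, 2.02, -0.06, 1.01, -0.64]
shift [-353.2  200.    24.6] twist 1.3042
```

>>> move_arm(steps=[[-40,22,2,0.14],[-79,44,4,0.28],[-118,66,6,0.43],[-157,88,9,0.58],[-196,110,12,0.72],[-235,132,15,0.87],[-275,155,18,1.01],[-315,178,21,1.16],[-353,200,25,1.304],[-353,200,25,1.304]])

```text
clock: 2.65
position: [0.5384, -0.2077, 0.3793]
ee_rot: [3.137, 0.125, -0.001]
force: [0.6, 1.1, 0.3]
width: 1.003
```

Run:
```python
from h import *
tgt(.537,-.2065,.35,-85.35)
C=cam('wrist'); save('wrist','w1.png')
print(proj(C,[[.537,-.2065,.073],[.507,-.2089,.073],[.567,-.2041,.073],[.537,-.2065,.0]]).round(0))
```

```text
t 2.65 pos [ 0.5384 -0.2077  0.3793] yawy -85.45 tilt [-0.0008 -0.0026] F [0.61 1.15 0.28] M [-0.    0.23 -0.01] w 92.0 j [-0.29, 0.46, 0.82, 1.77, -0.38, 1.07, -0.83]
shift [-1.3 -1.3 29.3] twist -0.0017
[[274. 199.]
 [274. 231.]
 [274. 165.]
 [274. 180.]]
```

View pics/w1.png

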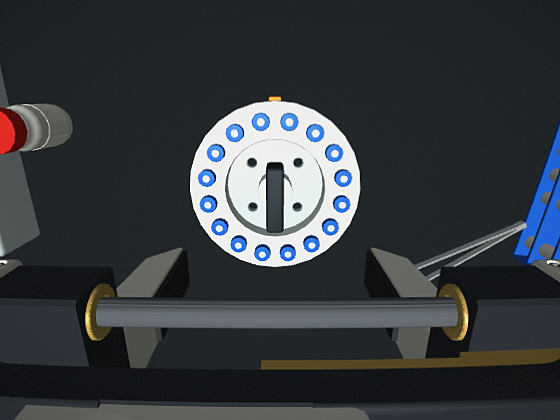

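>>> move_arm(steps=[[-1,-1,40,0],[-1,-1,80,0],[-1,-1,110,0],[-1,-1,120,0],[-1,-1,120,0]], grip=44, grip_force=30)

```text
clock: 3.32
position: [0.5375, -0.2029, 0.2599]
ee_rot: [-3.138, -0.136, 0.001]
force: [-0.2, -0.1, 1.4]
width: 0.512
```

Run:
```python
from h import *
tgt(.537,-.2065,.2165,-85.35)
C=cam('wrist'); save('wrist','w2.png')
```

```text
t 3.33 pos [ 0.5375 -0.2029  0.2599] yawy -85.02 tilt [-0.0005  0.0006] F [-0.16 -0.05  1.41] M [-0.05  0.17 -0.01] w 47.0 j [-0.21, 0.6, 0.71, 1.9, -0.51, 0.84, -0.72]
shift [-0.8  3.6 43.4] twist 0.0058
```

View pics/w2.png

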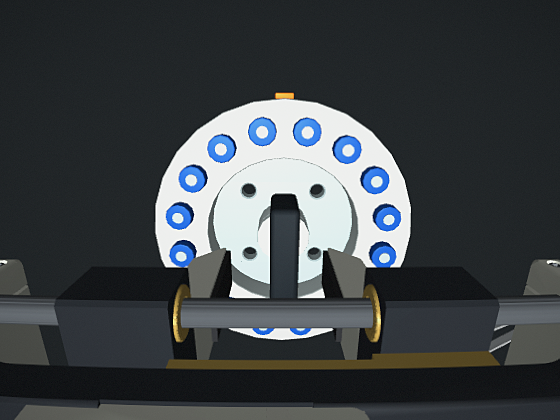

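>>> move_arm(steps=[[-1,3.5,8,0],[-1,3.5,8,0]])

```text
clock: 3.62
position: [0.5366, -0.2074, 0.2519]
ee_rot: [3.139, 0.134, 0.0]
force: [-0.4, 0.6, 0.4]
width: 0.477
```

Run:
```python
from h import *
tgt(.537,-.2065,.2165,-85.35)
```

```text
t 3.62 pos [ 0.5366 -0.2074  0.2519] yawy -85.11 tilt [ 0.0003 -0.0001] F [-0.36  0.63  0.37] M [-0.03  0.21 -0.02] w 43.8 j [-0.2, 0.61, 0.7, 1.9, -0.52, 0.82, -0.71]
shift [ 0.4 -0.9 35.4] twist 0.0042
```

>>> move_arm(steps=[[0,-0.7,15,0.004],[0,-0.7,27,0.004],[0,-0.7,35,0.004],[0,-0.7,35,0.004]])

```text
clock: 4.12
position: [0.5364, -0.2063, 0.2158]
ee_rot: [-3.139, -0.128, 0.002]
force: [1.3, 1.0, 0.5]
width: 0.477
```

Run:
```python
from h import *
tgt(.537,-.2065,.2165,-85.35)
save('wrist','w3.png')
```

```text
t 4.12 pos [ 0.5364 -0.2063  0.2158] yawy -85.32 tilt [-0.0015  0.0003] F [1.31 0.97 0.51] M [-0.04  0.18  0.01] w 43.8 j [-0.17, 0.66, 0.65, 1.92, -0.57, 0.76, -0.68]
shift [ 0.6  0.2 -0.7] twist 0.0005
```

View pics/w3.png

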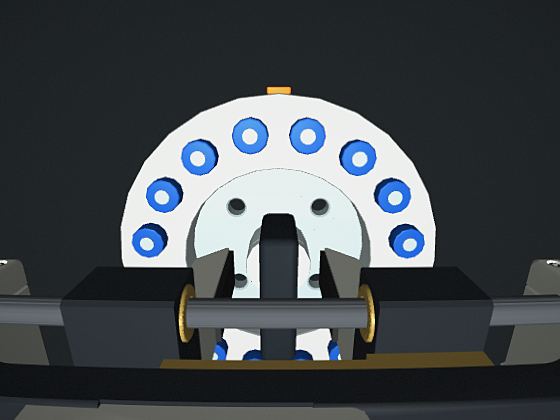

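>>> move_arm(steps=[[0.5,0,0,0],[0.5,0,0,0],[0.5,0,0,0],[0.5,0,0,0],[0.5,0,0,0]], grip=8, grip_force=30)

```text
clock: 4.8
position: [0.5373, -0.2065, 0.217]
ee_rot: [3.139, 0.128, 0.001]
force: [-0.4, -0.2, 3.2]
width: 0.172
```

Run:
```python
from h import *
tgt(.537,-.2065,.2165,-85.35)
```

```text
t 4.80 pos [ 0.5373 -0.2065  0.217 ] yawy -85.32 tilt [ 0.0005 -0.0002] F [-0.45 -0.19  3.25] M [-0.13  0.18 -0.03] w 15.7 j [-0.17, 0.66, 0.65, 1.92, -0.57, 0.76, -0.68]
shift [-0.3 -0.   0.5] twist 0.0005
```

>>> move_arm(steps=[[0,0,-15,0],[0,0,-40,0],[0,0,-70,0],[0,0,-100,0],[0,0,-125,0],[0,0,-140,0],[0,0,-140,0]])

```text
clock: 5.68
position: [0.5372, -0.2064, 0.3575]
ee_rot: [3.139, 0.128, 0.002]
force: [-0.5, 0.2, -5.6]
width: 0.172
```

Run:
```python
from h import *
tgt(.540,.163,.357,-30.5)
save('wrist','w4.png')
```

```text
t 5.67 pos [ 0.5372 -0.2064  0.3575] yawy -85.31 tilt [ 0.0014 -0.    ] F [-0.54  0.24 -5.58] M [-0.05  0.14  0.01] w 15.8 j [-0.28, 0.48, 0.8, 1.8, -0.4, 1.03, -0.81]
shift [  33.  -367.9    0.5] twist -0.9566
```

View pics/w4.png

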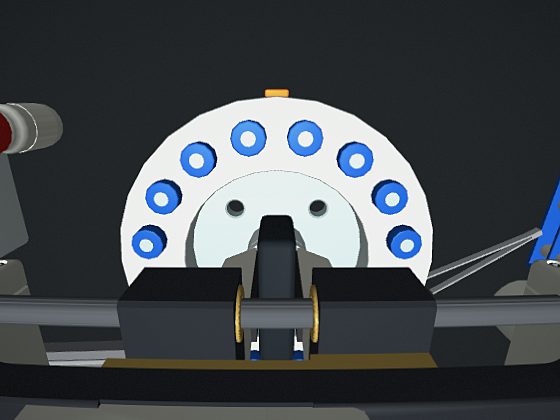

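>>> move_arm(steps=[[1,-10,0,-0.03],[3,-32,0,-0.08],[5,-60,0,-0.16],[8,-90,0,-0.24],[11,-120,0,-0.32],[13,-150,0,-0.4],[16,-180,0,-0.48],[19,-210,0,-0.56],[21,-240,0,-0.64],[24,-270,0,-0.72],[27,-300,0,-0.8],[29,-328,0,-0.87],[31,-350,0,-0.92],[33,-363,0,-0.95],[33,-368,0,-0.957],[33,-368,0,-0.957]])

```text
clock: 7.72
position: [0.5401, 0.1626, 0.3567]
ee_rot: [2.728, 1.558, -0.0]
force: [-0.6, -0.2, -5.3]
width: 0.172
```

Run:
```python
from h import *
tgt(.540,.163,.357,-30.5)
save('wrist','w5.png');save('top','t5.png'); i=save('scene','s5.png')
cv2.imwrite('pics/s5c.png',cv2.resize(i[180:360,240:420,::-1],None,fx=3.3,fy=3.3,interpolation=2))
```

```text
t 7.72 pos [0.5401 0.1626 0.3567] yawy -30.55 tilt [-0.     -0.0005] F [-0.55 -0.23 -5.27] M [-0.06  0.07 -0.02] w 15.8 j [-0.77, 0.41, 0.52, 1.82, -0.24, 0.98, -0.68]
shift [ 0.3 -0.3 -0.3] twist -0.0008
```

View pics/s5c.png

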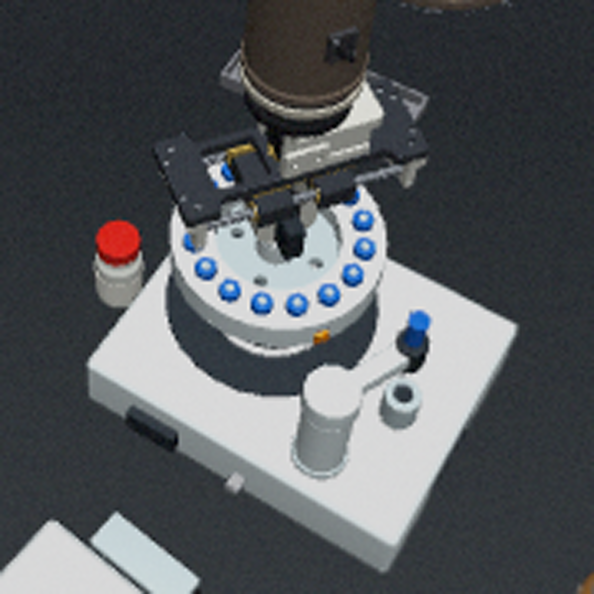

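View pics/w5.png

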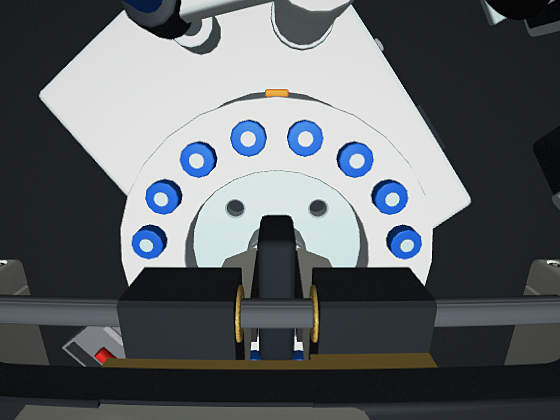

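>>> move_arm(steps=[[0,0,10,0],[0,0,20,0],[0,0,30,0],[0,0,36,0],[0,0,38,0],[0,0,38,0]])

```text
clock: 8.62
position: [0.5401, 0.1631, 0.3187]
ee_rot: [2.727, 1.559, 0.0]
force: [-1.3, 0.7, -5.2]
width: 0.17
```

Run:
```python
from h import *
tgt(.540,.163,.310,-30.5)
save('wrist','w6.png')
i=save('top','t6.png')
cv2.imwrite('pics/t6c.png',cv2.resize(i[145:265,150:290,::-1],None,fx=5,fy=5,interpolation=2))
i=save('scene','s6.png')
cv2.imwrite('pics/s6c.png',cv2.resize(i[215:345,260:400,::-1],None,fx=5,fy=5,interpolation=2))
```

```text
t 8.62 pos [0.5401 0.1631 0.3187] yawy -30.49 tilt [ 0. -0.] F [-1.35  0.73 -5.21] M [-0.09  0.12 -0.01] w 15.6 j [-0.75, 0.45, 0.5, 1.86, -0.27, 0.9, -0.65]
shift [-0.2 -0.1  8.7] twist 0.0001
```

View pics/t6c.png

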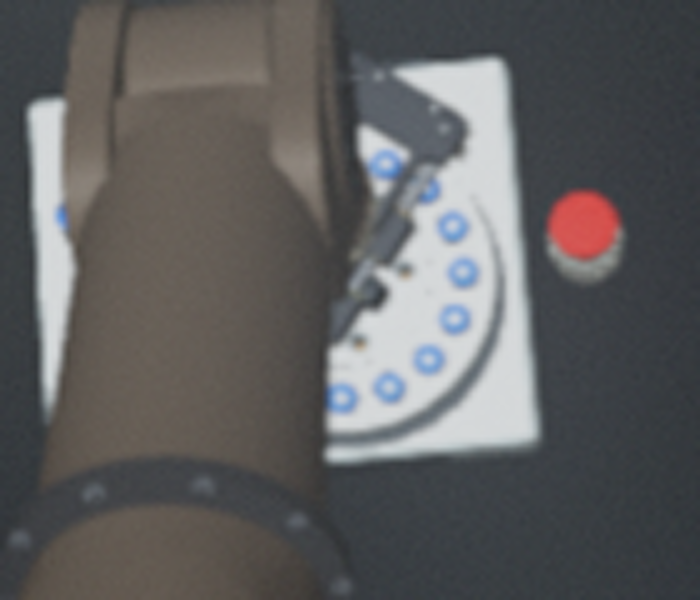

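View pics/s6c.png

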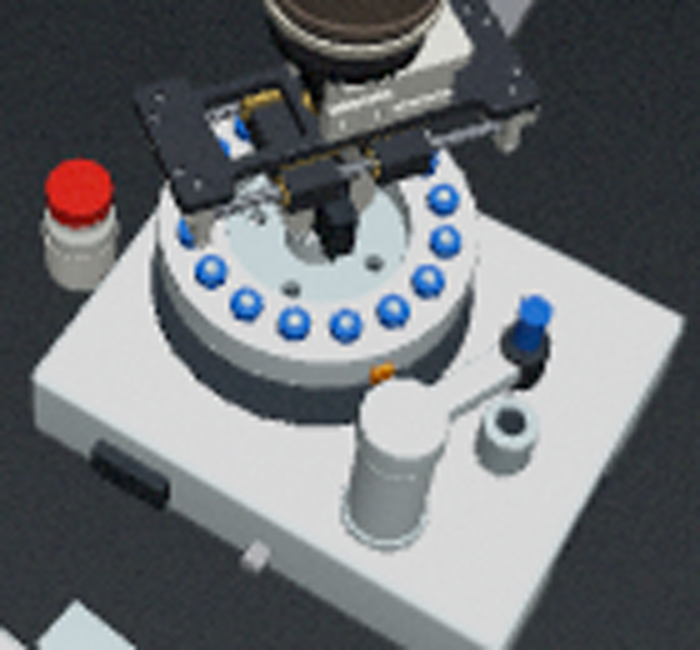

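>>> move_arm(steps=[[0,0,2,0],[0,0,4,0],[0,0,6,0],[0,0,7,0],[0,0,7,0]])

```text
clock: 9.4
position: [0.54, 0.1631, 0.3117]
ee_rot: [-2.727, -1.559, 0.0]
force: [0.1, 0.6, -5.4]
width: 0.174
```

Run:
```python
from h import *
tgt(.540,.163,.304,-30.5)
```

```text
t 9.40 pos [0.54   0.1631 0.3117] yawy -30.49 tilt [-0.0001 -0.    ] F [ 0.13  0.63 -5.39] M [-0.08  0.09  0.02] w 16.0 j [-0.75, 0.46, 0.5, 1.87, -0.28, 0.88, -0.65]
shift [-0.1  0.   7.7] twist 0.0002
```

No contact yet, base about 94.5 mm: bore is round the spindle nose. Lower on gently.

>>> move_arm(steps=[[0,0,1.5,0],[0,0,3,0],[0,0,4.5,0],[0,0,6,0],[0,0,6,0]])

```text
clock: 10.02
position: [0.5401, 0.1633, 0.3056]
ee_rot: [-2.727, -1.559, -0.0]
force: [0.4, 2.0, -6.1]
width: 0.172
```

Run:
```python
from h import *
tgt(.540,.163,.304,-30.5)
```

```text
t 10.03 pos [0.5401 0.1633 0.3056] yawy -30.48 tilt [0.0001 0.0002] F [ 0.4   2.02 -6.13] M [ 0.27 -0.01 -0.04] w 15.8 j [-0.74, 0.47, 0.49, 1.87, -0.28, 0.87, -0.64]
shift [-0.3  0.1  1.6] twist 0.0004
```

>>> move_arm(steps=[[0.4,-0.2,0,0],[0.4,-0.2,1,0],[0.4,-0.2,2,0],[0.4,-0.2,3,0],[0.4,-0.2,3,0]])

```text
clock: 10.65
position: [0.5401, 0.1635, 0.3026]
ee_rot: [2.727, 1.559, -0.0]
force: [0.5, 0.1, -5.4]
width: 0.176
```

Run:
```python
from h import *
tgt(.540,.163,.301,-30.5)
```

```text
t 10.65 pos [0.5401 0.1635 0.3026] yawy -30.49 tilt [-0.0001 -0.0001] F [ 0.45  0.13 -5.43] M [-0.07  0.05 -0.02] w 16.2 j [-0.74, 0.47, 0.49, 1.87, -0.29, 0.87, -0.64]
shift [-0.5  0.2  1.6] twist 0.0002
```

>>> move_arm(steps=[[0,0,0.7,0],[0,0,1.4,0],[0,0,2.1,0],[0,0,2.8,0],[0,0,2.8,0]])

```text
clock: 11.28
position: [0.5401, 0.1636, 0.2998]
ee_rot: [-2.727, -1.559, 0.0]
force: [0.1, -0.3, -5.0]
width: 0.169
```

Run:
```python
from h import *
tgt(.540,.1635,.292,-30.5)
```

```text
t 11.28 pos [0.5401 0.1636 0.2998] yawy -30.48 tilt [-0.0001 -0.    ] F [ 0.13 -0.35 -5.04] M [-0.09  0.1   0.03] w 15.5 j [-0.74, 0.48, 0.49, 1.88, -0.29, 0.86, -0.64]
shift [-0.1 -0.   7.8] twist 0.0003
```

>>> move_arm(steps=[[0,0,0.8,0],[0,0,1.6,0],[0,0,2.4,0],[0,0,3.2,0],[0,0,3.2,0]])

```text
clock: 11.9
position: [0.5401, 0.1636, 0.2967]
ee_rot: [-2.727, -1.559, 0.0]
force: [0.1, 0.6, -5.2]
width: 0.171
```

Run:
```python
from h import *
tgt(.540,.1635,.292,-30.5)
```

```text
t 11.90 pos [0.5401 0.1636 0.2967] yawy -30.49 tilt [-0.0001 -0.    ] F [ 0.11  0.59 -5.18] M [-0.04  0.12 -0.03] w 15.7 j [-0.74, 0.48, 0.49, 1.88, -0.29, 0.85, -0.63]
shift [-0.1 -0.   4.7] twist 0.0002
```

>>> move_arm(steps=[[0,0,0.8,0],[0,0,1.6,0],[0,0,2.4,0],[0,0,3.2,0],[0,0,3.2,0]])

```text
clock: 12.52
position: [0.5401, 0.1636, 0.2935]
ee_rot: [-2.727, -1.559, 0.0]
force: [0.2, -0.4, -4.9]
width: 0.176
```

Run:
```python
from h import *
tgt(.540,.1635,.292,-30.5)
```

```text
t 12.53 pos [0.5401 0.1636 0.2935] yawy -30.49 tilt [-0.0001  0.    ] F [ 0.25 -0.43 -4.9 ] M [-0.05  0.14  0.01] w 16.1 j [-0.74, 0.48, 0.49, 1.88, -0.29, 0.85, -0.63]
shift [-0.1 -0.   1.5] twist 0.0002
```

>>> move_arm(steps=[[0,0,0.5,0],[0,0,1.0,0],[0,0,1.5,0],[0,0,1.8,0],[0,0,1.8,0]])

```text
clock: 13.15
position: [0.5401, 0.1635, 0.292]
ee_rot: [-2.727, -1.559, -0.0]
force: [-1.7, -1.2, -1.2]
width: 0.17
```

Run:
```python
from h import *
tgt(.540,.1635,.291,-30.5)
```

```text
t 13.15 pos [0.5401 0.1635 0.292 ] yawy -30.49 tilt [0.0001 0.0002] F [-1.75 -1.23 -1.16] M [-0.13  0.42 -0.01] w 15.6 j [-0.74, 0.49, 0.49, 1.88, -0.3, 0.84, -0.63]
shift [-0.1 -0.1  1. ] twist 0.0002
```

>>> move_arm(steps=[[0,0,0.4,0],[0,0,0.8,0],[0,0,0.8,0]])

```text
clock: 13.52
position: [0.5401, 0.1634, 0.2919]
ee_rot: [-2.727, -1.559, -0.001]
force: [-6.1, -1.1, 10.1]
width: 0.171
```

Run:
```python
from h import *
tgt(.540,.1635,.291,-30.5)
```

```text
t 13.53 pos [0.5401 0.1634 0.2919] yawy -30.50 tilt [0.0002 0.0007] F [-6.13 -1.07 10.06] M [-0.35  1.31  0.05] w 15.7 j [-0.74, 0.49, 0.49, 1.88, -0.3, 0.84, -0.63]
shift [ 0.  -0.1  0.9] twist 0.0001
```

>>> move_arm(steps=[[0,0,-0.6,0],[0,0,-0.6,0],[0,0,-0.6,0],[0,0,-0.6,0]], grip=40)

```text
clock: 14.02
position: [0.5401, 0.1636, 0.2915]
ee_rot: [2.727, 1.559, 0.0]
force: [-0.1, 0.7, 0.1]
width: 0.432
```

Run:
```python
from h import *
tgt(.540,.1635,.291,-30.5)
save('wrist','w7.png')
```

```text
t 14.03 pos [0.5401 0.1636 0.2915] yawy -30.49 tilt [ 0. -0.] F [-0.06  0.69  0.1 ] M [-0.13  0.05 -0.03] w 39.6 j [-0.74, 0.49, 0.49, 1.88, -0.3, 0.84, -0.63]
shift [-0.2 -0.1  0.5] twist 0.0002
```

View pics/w7.png

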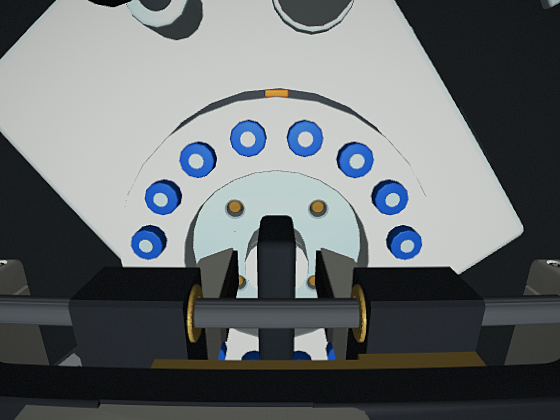

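>>> move_arm(steps=[[0,0,-10,0],[0,0,-30,0],[0,0,-60,0],[0,0,-100,0],[0,0,-135,0],[0,0,-150,0],[0,0,-150,0]])

```text
clock: 14.95
position: [0.5402, 0.1635, 0.4422]
ee_rot: [-2.727, -1.559, -0.003]
force: [-0.4, 0.5, -0.8]
width: 0.441
```

Run:
```python
from h import *
tgt(.557,.2955,.44,-95)
save('wrist','w8.png')
C=cam('wrist');print(proj(C,[[.557,.2955,.21],[.628,.2725,.176],[.54,.1635,.148]]).round(0))
```

```text
t 14.95 pos [0.5402 0.1635 0.4422] yawy -30.48 tilt [0.0014 0.0009] F [-0.36  0.53 -0.85] M [-0.06  0.13 -0.06] w 40.5 j [-0.8, 0.33, 0.56, 1.7, -0.19, 1.16, -0.73]
shift [122.3 -52.4   2.3] twist 1.1260
[[188.  27.]
 [310.  11.]
 [278. 203.]]
```

View pics/w8.png

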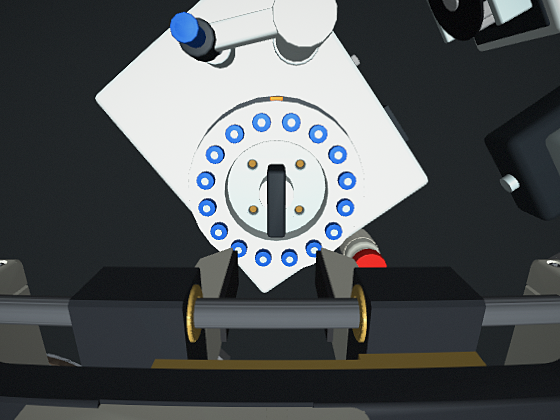

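>>> move_arm(steps=[[13,-5,0,0.12],[27,-11,0,0.25],[41,-17,0,0.38],[55,-23,0,0.51],[69,-29,0,0.64],[83,-35,0,0.77],[97,-41,0,0.9],[110,-47,1,1.02],[122,-52,2,1.126],[122,-52,2,1.126]], grip=40)

```text
clock: 16.25
position: [0.5566, 0.2963, 0.4374]
ee_rot: [3.137, -0.133, -0.004]
force: [0.8, -1.2, -0.1]
width: 0.439
```

Run:
```python
from h import *
tgt(.557,.2955,.40,-95)
C=cam('wrist');print(proj(C,[[.557,.2955,.21],[.628,.2725,.176],[.54,.1635,.148]]).round(0))
save('wrist','w9.png')
```

```text
t 16.25 pos [0.5566 0.2963 0.4374] yawy -94.87 tilt [-0.0024 -0.0021] F [ 0.8  -1.16 -0.1 ] M [-0.    0.19  0.04] w 40.3 j [-1.08, 0.5, 0.79, 1.55, -0.36, 1.25, -1.89]
shift [ 0.5  0.7 37.4] twist 0.0023
[[276. 228.]
 [301. 112.]
 [434. 208.]]
```

View pics/w9.png

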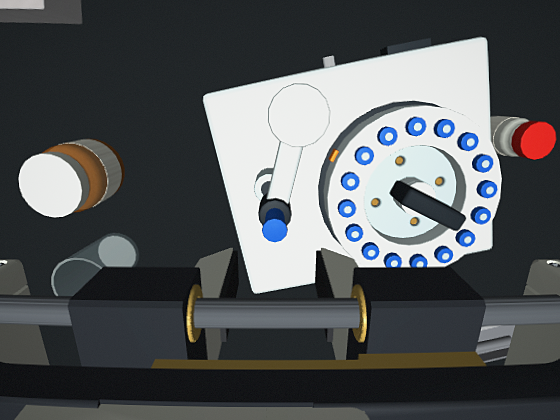

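>>> move_arm(steps=[[0.5,0.5,20,0],[0.5,0.5,40,0],[0.5,0.5,55,0],[0.5,0.5,65,0],[0.5,0.5,73,0],[0.5,0.5,75,0],[0.5,0.5,75,0]])

```text
clock: 17.18
position: [0.5577, 0.2946, 0.3648]
ee_rot: [-3.138, 0.137, -0.001]
force: [-0.6, -0.2, 0.4]
width: 0.435
```

Run:
```python
from h import *
tgt(.557,.2955,.362,-95)
C=cam('wrist');print(proj(C,[[.557,.2955,.21],[.628,.2725,.176],[.54,.1635,.148]]).round(0))
save('wrist','w10.png')
i=save('scene','s10.png')
cv2.imwrite('pics/s10c.png',cv2.resize(i[180:360,260:440,::-1],None,fx=3.3,fy=3.3,interpolation=2))
```

```text
t 17.18 pos [0.5577 0.2946 0.3648] yawy -94.99 tilt [0.0004 0.0002] F [-0.61 -0.18  0.37] M [-0.    0.18 -0.03] w 40.0 j [-1.05, 0.56, 0.75, 1.65, -0.42, 1.1, -1.85]
shift [-0.8 -0.9  2.8] twist 0.0001
[[274. 289.]
 [309. 120.]
 [481. 245.]]
```

View pics/w10.png

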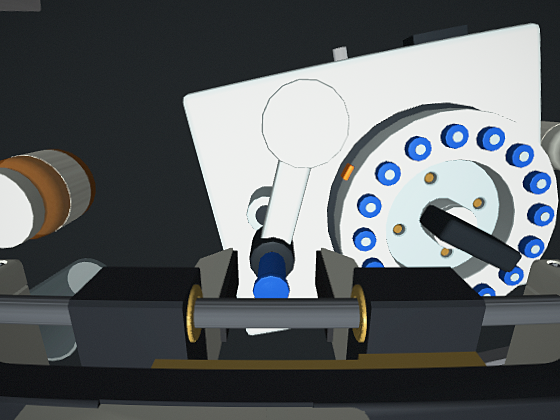

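View pics/s10c.png

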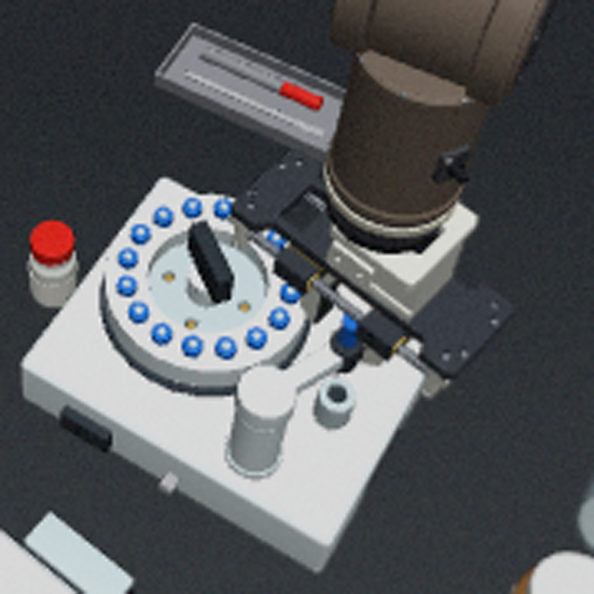

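Run:
```python
from h import *
s=arm.observe(); Rm=R.from_rotvec(s['ee_rot']).as_matrix()
pa=np.array([.628,.2725])
n=13
for k in range(n+1):
    az=162+ (226-162)*k/n; yaw=-95+45*k/n
    p=np.r_[pa+.0734*np.array([np.cos(np.radians(az)),np.sin(np.radians(az))]),.362]
    d=Rm.T@(p-s['position'])*1000
    print(d.round(1).tolist(), round(-np.radians(45*k/n),3))
```

```text
[0.3, -0.7, 3.0] -0.0
[-0.8, 5.5, 3.0] -0.06
[-1.4, 11.8, 3.0] -0.121
[-1.5, 18.1, 3.0] -0.181
[-1.1, 24.4, 3.0] -0.242
[-0.1, 30.6, 3.0] -0.302
[1.5, 36.7, 3.0] -0.362
[3.5, 42.7, 3.0] -0.423
[6.1, 48.4, 3.0] -0.483
[9.1, 54.0, 3.0] -0.544
[12.6, 59.2, 3.0] -0.604
[16.6, 64.1, 3.0] -0.665
[20.9, 68.7, 3.0] -0.725
[25.7, 72.9, 3.0] -0.785
```

>>> move_arm(steps=[[0.3,-0.7,2,0],[0.3,-0.7,2,0],[0.3,-0.7,2,0],[-0.8,5.5,2,-0.06],[-1.4,11.8,2,-0.12],[-1.5,18,2,-0.18],[-1.1,24.4,2,-0.24],[-0.1,30.6,2,-0.3],[1.5,36.7,2,-0.36],[3.5,42.7,2,-0.42],[6.1,48.4,2,-0.48],[9.1,54,2,-0.54],[12.6,59.2,2,-0.6],[16.6,64,2,-0.66],[20.9,68.7,2,-0.72],[25.7,72.9,2,-0.785],[25.7,72.9,2,-0.785]], grip=22, grip_force=10)

```text
clock: 19.4
position: [0.5771, 0.2191, 0.3626]
ee_rot: [2.953, 1.072, 0.0]
force: [0.3, -0.6, -0.7]
width: 0.239
```

Run:
```python
from h import *
tgt(.582,.2154,.362,-50)
save('wrist','w11.png')
C=cam('wrist');print(proj(C,[[.582,.2154,.21],[.628,.2725,.176],[.54,.1635,.148]]).round(0))
i=save('scene','s11.png')
cv2.imwrite('pics/s11c.png',cv2.resize(i[180:360,260:440,::-1],None,fx=3.3,fy=3.3,interpolation=2))
```

```text
t 19.40 pos [0.5771 0.2191 0.3626] yawy -50.10 tilt [ 0.0002 -0.    ] F [ 0.25 -0.58 -0.7 ] M [-0.08  0.15  0.01] w 22.0 j [-0.82, 0.49, 0.55, 1.68, -0.29, 1.05, -1.06]
shift [1.4 6.  0.6] twist -0.0017
[[293. 288.]
 [262. 118.]
 [306. 325.]]
```

View pics/w11.png

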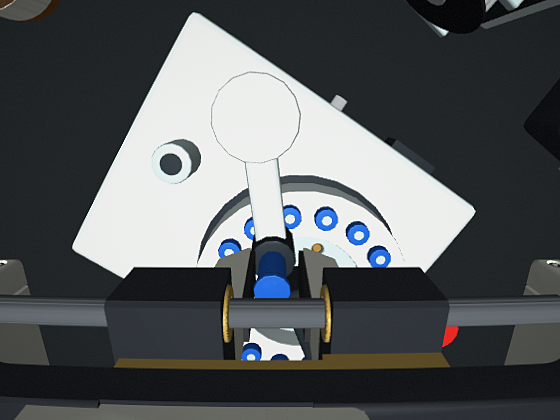

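View pics/s11c.png

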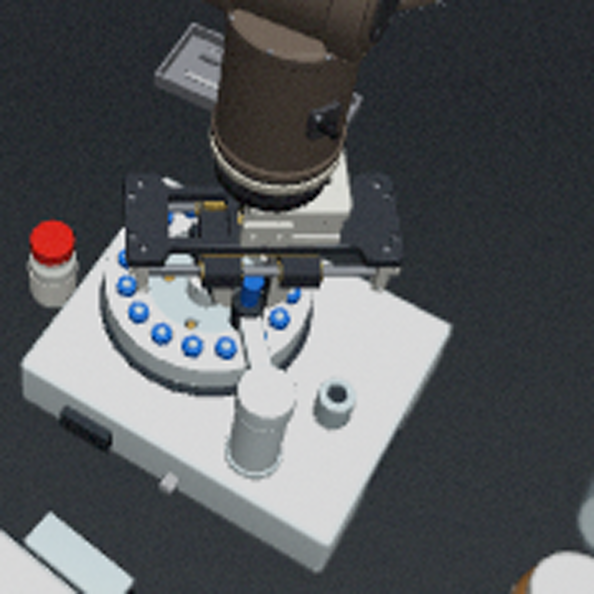

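>>> move_arm(steps=[[0.7,3,0.5,0],[1.4,6,0.5,0],[2,8,0.5,0],[2.2,9.5,0.5,0],[2.2,9.5,0.5,0]])

```text
clock: 20.12
position: [0.5841, 0.2145, 0.3618]
ee_rot: [-2.951, -1.074, 0.002]
force: [-5.0, 2.6, 1.2]
width: 0.24
```

Run:
```python
from h import *
tgt(.582,.2154,.362,-50)
save('wrist','w12.png')
C=cam('wrist');print(proj(C,[[.582,.2154,.21],[.628,.2725,.176],[.54,.1635,.148]]).round(0))
```

```text
t 20.12 pos [0.5841 0.2145 0.3618] yawy -49.99 tilt [-0.0019  0.0008] F [-5.02  2.55  1.2 ] M [0.37 1.07 0.03] w 22.0 j [-0.8, 0.5, 0.54, 1.67, -0.29, 1.06, -1.04]
shift [-1.  -2.  -0.2] twist 0.0003
[[274. 293.]
 [245. 122.]
 [294. 328.]]
```

View pics/w12.png

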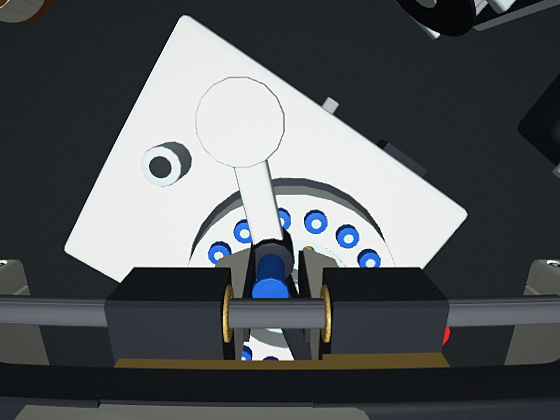

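>>> move_arm(steps=[[0,1.5,0,0],[0,1.5,0,0],[0,1.5,0,0]])

```text
clock: 20.55
position: [0.5844, 0.2142, 0.3618]
ee_rot: [-2.949, -1.075, 0.004]
force: [-7.0, 3.3, 2.9]
width: 0.24
```

Run:
```python
from h import *
tgt(.582,.2154,.362,-50)
```

```text
t 20.55 pos [0.5844 0.2142 0.3618] yawy -49.93 tilt [-0.0032  0.0018] F [-7.04  3.25  2.92] M [ 0.83  1.61 -0.02] w 22.0 j [-0.8, 0.5, 0.54, 1.66, -0.29, 1.06, -1.04]
shift [-1.1 -2.5 -0.2] twist 0.0013
```

>>> move_arm(steps=[[0,-1.5,0,0],[0,-2.5,0,0],[0,-2.5,0,0],[0,-2.5,0,0]], grip=36)

```text
clock: 21.05
position: [0.5842, 0.2143, 0.3621]
ee_rot: [2.952, 1.073, 0.001]
force: [-0.0, 0.1, 0.7]
width: 0.39
```

Run:
```python
from h import *
tgt(.582,.2154,.362,-50)
save('wrist','w13.png')
```

```text
t 21.05 pos [0.5842 0.2143 0.3621] yawy -50.04 tilt [ 0.0004 -0.0001] F [-0.    0.12  0.66] M [-0.16  0.09  0.02] w 35.8 j [-0.8, 0.5, 0.55, 1.67, -0.29, 1.06, -1.04]
shift [-1.  -2.2  0.1] twist -0.0008
```

View pics/w13.png

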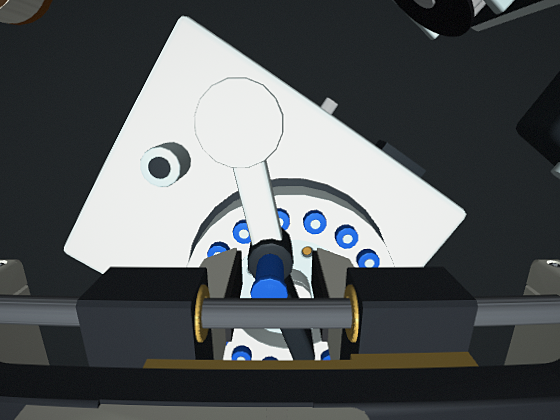

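Free of the knob on both sides. Raise straight up and away to look.

>>> move_arm(steps=[[0,-1,-10,0],[0,-1,-30,0],[0,-1,-60,0],[0,-1,-90,0],[0,-1,-110,0],[-40,-1,-120,0],[-80,-1,-120,0],[-120,-1,-120,0],[-160,-1,-120,0],[-200,-1,-120,0],[-200,-1,-120,0]])

```text
clock: 22.48
position: [0.4287, 0.0845, 0.4829]
ee_rot: [-2.952, -1.07, -0.002]
force: [-0.6, 0.4, 0.4]
width: 0.392
```

Run:
```python
from h import *
tgt(.4,-.1,.48,-50)
save('wrist','w14.png')
i=save('top','t14.png')
cv2.imwrite('pics/t14c.png',cv2.resize(i[145:265,150:290,::-1],None,fx=5,fy=5,interpolation=2))
i=save('scene','s14.png')
cv2.imwrite('pics/s14c.png',cv2.resize(i[215:345,260:400,::-1],None,fx=5,fy=5,interpolation=2))
```

```text
t 22.48 pos [0.4287 0.0845 0.4829] yawy -50.16 tilt [0.0004 0.0023] F [-0.56  0.43  0.39] M [-0.06  0.12  0.02] w 36.0 j [-0.91, 0.03, 0.62, 1.91, -0.02, 1.2, -1.15]
shift [-140.2  123.3    2.5] twist -0.0027
```

View pics/t14c.png

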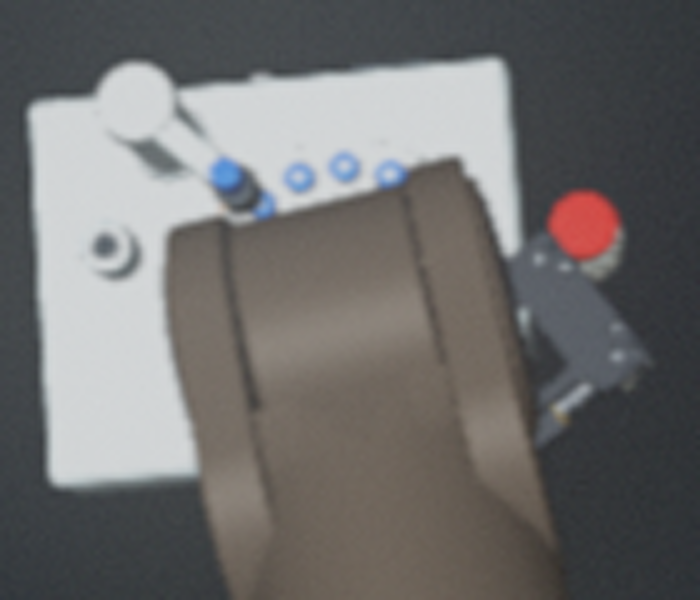

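View pics/s14c.png

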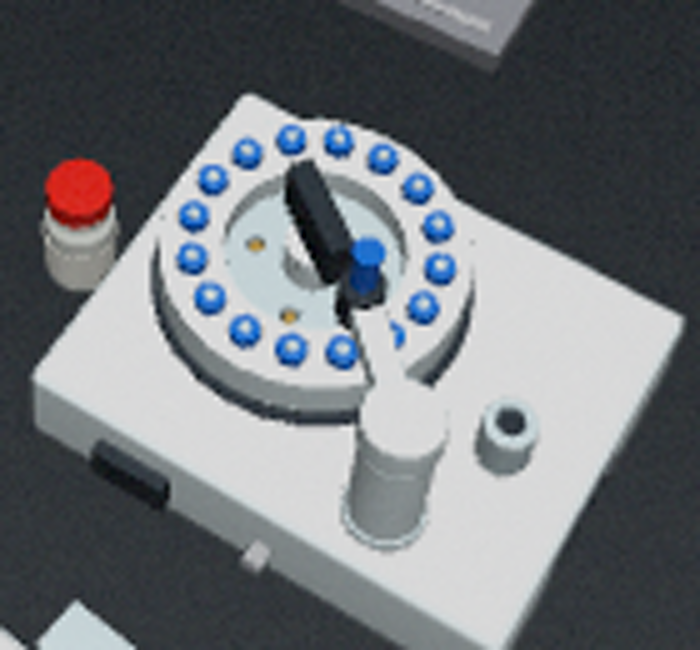

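View pics/w14.png

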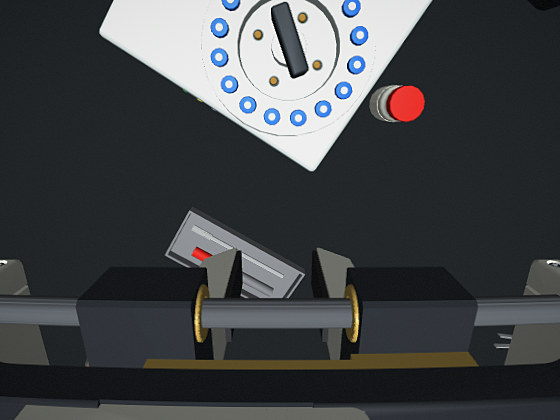

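Check the knob angle and carousel level numerically.

Run:
```python
from h import *
t=cam('top'); s=cam('scene')
def c(org,k,p): return ((p[0]+.5)/k-.5+org[0],(p[1]+.5)/k-.5+org[1])
k1=atz(t,c((150,145),5,(225,173)),.21); k2=atz(s,c((260,215),5,(369,250)),.21)
p1=atz(t,c((150,145),5,(136,101)),.176); p2=atz(s,c((260,215),5,(402,415)),.176)
sp=np.array([.5403,.1634])
for k,p in((k1,p1),(k2,p2)):
    a=np.arctan2(*(k-p)[1::-1]); b=np.arctan2(*(sp-p[:2])[::-1]); print(k.round(4),p.round(4),np.hypot(*(k-p)[:2]).round(4),'angle',(b-a+np.pi)%(2*np.pi)-np.pi)
v=[(292,138),(340,140),(383,158),(418,187),(439,226),(441,268),(424,307),(343,351),(292,349),(246,330),(210,298),(192,258),(194,215),(213,178),(247,152)]
w=np.array([atz(s,c((260,215),5,q),.113) for q in v]); 
A=np.c_[2*w[:,:2],np.ones(len(w))]; x=np.linalg.lstsq(A,(w[:,:2]**2).sum(1),rcond=None)[0]; print('ring',x[:2],np.sqrt(x[2]+x[0]**2+x[1]**2))
```

```text
[0.5825 0.2162 0.21  ] [0.6287 0.2734 0.176 ] 0.0736 angle 0.0017407190979925602
[0.5806 0.2154 0.21  ] [0.6266 0.2717 0.176 ] 0.0727 angle 0.012278108441901026
ring [0.53977729 0.16206803] 0.06809198127754955
```

>>> move_arm(steps=[[0,0,-5,0],[0,0,-5,0],[0,0,-5,0]])

```text
clock: 23.0
position: [0.4303, 0.0871, 0.4869]
ee_rot: [2.952, 1.074, -0.0]
force: [-0.0, 0.1, -0.3]
width: 0.397
```

Run:
```python
from h import *
tgt(.4,0,.48); print(arm.sign_off())
```

```text
t 23.00 pos [0.4303 0.0871 0.4869] yawy -50.02 tilt [-0.0001 -0.0005] F [-0.    0.08 -0.31] M [-0.12  0.14 -0.02] w 36.5 j [-0.91, 0.04, 0.62, 1.9, -0.02, 1.21, -1.15]
shift [-79.2  47.2   7. ] twist 0.0000
the job is handed in; nothing more can be done
None
```

The carousel is fully home on the drive disc and the sampling arm is back at its stop. The job was handed in at 23 s of the 72 s allowed, with the gripper clear of everything.

- **Carousel:** I lifted it by its handle and kept it level. I turned it 55° in the air to match the stud angle seen in the camera images. It dropped straight over the spindle and all four studs, so no searching turn was needed. It stopped firmly at the expected seated height, 75 mm above the bench; I pressed with about 15 N at most. Brass shows in all four holes, and the vial ring fits the spindle axis at that height to within about 1.5 mm.
- **Sampling arm:** I swung it with the knob loosely between the fingers until it met its stop. Pushing harder, up to about 8 N, moved it only about 0.4 mm. The two fixed cameras measure its angle at 0.002 and 0.012 rad.
- **Rest of the bench:** I touched nothing else. The only object I saw again at the end was the reagent bottle, which stood where it was; I did not re-measure the others.

No check failed. The two cameras disagreed by about 2 mm on where the knob and post are, which is within their stated calibration.

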